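# Crank the paint carousel round to the red pot

### The arm

A 6-joint arm with a two-finger parallel gripper is mounted at the origin on a cart in front of the work surface, level with it; the furniture and walls round the work are solid. World frame = base frame: x ahead of the robot, y to its left, z up, the work surface at z = 0. Lengths are in m, angles in rad, forces in N, time in s.
With the tool pointing down it reaches from about 0.375 to 0.975 m from the base axis. Payload 3.8 kg.
Tool frame: the origin (TCP) lies midway between the tips of the shut fingers; the grasp point (between the pads) lies 19 mm behind it; x points along the fingers, y is the direction in which the jaws open and shut, and the axes are right-handed (so a half turn about x gives the same grasp; the last joint's range is limited). The gripper opens to 85 mm and grips with 20 to 120 N. Pads are 22 mm wide; open, the fingers measure 114 mm over their backs; the gripper's body (76 mm by 85 mm) begins 54 mm behind the grasp point. The pads swing forward as they close: fully open they stand 13 mm farther back than shut.
Start: joints at [1.063, 0.264, 1.604, -0, 1.274, -0.037], TCP at [0.306, 0.602, 0.201] pointing down, gripper open.
Joint ranges: [-2.63, 2.63], [-0.94, 2.18], [0.31, 2.57], [-1.31, 4.45], [0, 2.66], [-2.55, 2.55]. Speed limits (rad/s): [2.57, 2.57, 3.14, 3.14, 3.14, 3.14].

### API

Orientations are given as a rotation vector (axis times angle).
In Python, from workcell import read_state, read_camera, get_calibration, finish_job gives the robot as it stands. The module is installed in compiled form; this text tells all that it offers.
- The arm moves only by the shell command python3 -m creep 'ROWS' [FORCE]. ROWS is JSON, a list of rows, each a list of 3 entries, a list of its own where there are three numbers: the closure in counts, from 0 (fully open) to 255 (shut), then the shift along the world's x, y, z in mm, then the turn about the world's z in rad. In form: [[hand, [tx, ty, tz], spin], ...]. A call has exactly 8 rows; each row shifts and turns the commanded pose from where the row before left it; what a row does not reach is not made up. A row lasts 1/12 s, in which the tool goes at most 41.7 mm and 7.16 degrees, less where a joint would pass 70% of its speed; a pose out of reach is approached as far as the arm can. A call is refused whole if a number of a shift passes 41.7 or a number of a turn 0.125, either way. A call with a gripper value outside its range is refused whole. The fingers move at their own pace and stop on an object; FORCE is the grip in N (left out, the last holds). Time passes only in rows, so rows that do not move let the fingers close, or fill a call up. It gives the time, the measured TCP pose, the force and the opening at its end, in the units of the state.
- read_state(): the state, without advancing time (a new reading comes with each control period).
- read_camera(name): name is "scene" or "top"; returns (picture, depth): 480x640x3 uint8, blue, green, red; 480x640 float32, m along the optical axis (not along the pixel's ray), 0 where there is no reading.
- get_calibration(name): a dict with "K" (3x3 intrinsics, pixels), "eye" and "orientation" of the camera in the world. Camera axes: x right, y down, z forward; pixel columns grow to the right and rows downward; lengths in m; the calibration is good to about 2 mm. A picture is of the moment at which its call begins. get_calibration takes no time and is no camera call.
- finish_job(): hands the job in, once; it reports no verdict.
The state is a dict: "time": time; "q": joint angles; "joint_vel": joint speeds; "joint_torque": joint torques, N m; "tool_pos": TCP position; "tcp_rot": TCP orientation; "wrist_force": force on the tool from outside, world axes, zero at the start; "torque": the same for the moment, N m; "width": opening from 0.0 (shut) to 1.0 (fully open).
Only numpy, scipy, OpenCV 4.12 (cv2) and the standard library are available. Lean on these libraries where they do the work, as an engineer would, in place of code of your own. Each camera call takes 0.05 s, during which the arm holds its last target.

### The job

Take the red crank from the dice tray, fit it fully down onto the square shaft of the paint carousel and turn the carousel with it, counterclockwise seen from above, until the pot with the red band stands at the yellow pointer. Then lift the crank off and stand it upright in the dice tray again, near the middle.

Things in the scene. Friction and masses are not known exactly. Their poses are not given: they have to be found in the camera images.
- crank_grip (a point): Loose red crank, 0.2 kg, upright in the dice tray: this point on its axis, 60 mm over its underside; z up, x along the arm. Hub 44 mm square, 36 high, with a bevelled 28 mm square socket, 28 deep, open below, sides along x, y. Above it the grip block: 34 along x, 24 across y (grasp so), 36 to 78 mm over the underside. Arm 28 to 36 mm up, to a knob (top at 67 mm) at x = 80 mm.
- shaft_shoulder (a point): Shoulder on the carousel's black column, on its axis, 92 mm over the counter. On it the 24 mm square steel shaft: 14 mm straight, then 10 mm taper to a 12 mm tip; sides along x and y, turning with the pots. The crank fits in any of four quarter turns, 2 mm room each side, 10 degrees of play; fully on, its underside rests on the shoulder (crank_grip 60 mm above). Foot 176 mm wide.
- carousel (a joint): Carousel angle, rad, positive counterclockwise from above; 0: the red-banded pot (30 mm wide, white cap, top 73 mm over the counter) is at the yellow pointer on the black foot's nose, on the robot's side. Starts at -1.3 to -0.75; turns one for one with the crank once the play is taken up; friction (0.06 N m) holds it. Blue and yellow banded pots stand a third of a turn away.
- dice_tray: Dark brown tray with a green felt floor, fixed to the counter, 200 mm along x, 164 along y, rim 26 mm high. Origin: centre of its underside, z up; the felt is 4 mm above it, about 150 x 110 mm of it clear.

How it is judged:
On the way, in this order (a step that is already met when the one before it is completed fails the run):
1. the crank is fully down on the square shaft (horizontal distance between crank_grip and shaft_shoulder below 0.01 m and z of crank_grip in the frame of shaft_shoulder below 0.067 m and angle between crank_grip's own z axis and vertical below 0.15 rad), for 0.2 s.
2. with the crank on the shaft, the red-banded pot is at the pointer (within 15 degrees) (all of step 1 and value of joint carousel between -0.26 and 0.26 rad), for 0.2 s.
At the end, for the whole second after the job is handed in: The red-banded pot is within 15 degrees (0.26 rad) of the yellow pointer; the crank stands upright (within 7 degrees) on the floor of the dice tray, its axis within 60 mm along and 45 mm across of the tray's centre (value of joint carousel between -0.26 and 0.26 rad and x of crank_grip in the frame of dice_tray between -0.06 and 0.06 m and y of crank_grip in the frame of dice_tray between -0.045 and 0.045 m and angle between crank_grip's own z axis and vertical below 0.12 rad and z of crank_grip in the frame of dice_tray below 0.07 m); the robot touches nothing.
It also fails if it takes over 51 s, if anything falls off the work surface, if the arm or the gripper's body presses on something with over 40 N, if the wrist force passes 120 N, or if a joint passes its speed limit or range.

## Working session

There is one attempt and no reset: what is moved stays moved. The work goes in short steps, Python scripts to look and compute and a shell command to move; the robot and the scene stay as the last step left them, time stands still between calls to the robot, and variables do not carry over. Pictures are saved under pics/ and viewed, and the job is handed in when it is done.

```bash
mkdir -p pics
cat > h.py <<'E'
import numpy as np,cv2
from workcell import *
def cam(n,save=None):
    im,d=read_camera(n)
    if save: cv2.imwrite('pics/'+save,im)
    return im,d
E
python3 - <<'E'
from h import *
for n in ['scene','top']:
    c=get_calibration(n); print(n,c)
    im,d=cam(n,n+'0.png'); np.savez('/tmp/'+n,im=im,d=d)
print(read_state())
E
```

```text
scene {'K': array([[527.64243203,   0.        , 326.94440866],
       [  0.        , 527.64243203, 249.28553083],
       [  0.        ,   0.        ,   1.        ]]), 'eye': array([0.2059368 , 0.58399392, 0.54437033]), 'orientation': array([-0.60155966,  2.48907968, -1.40929503])}
top {'K': array([[624.51618542,   0.        , 320.39270194],
       [  0.        , 624.51618542, 241.47668089],
       [  0.        ,   0.        ,   1.        ]]), 'eye': array([ 0.44930283, -0.075633  ,  1.10630715]), 'orientation': array([-2.19340185,  2.17938552, -0.05290237])}
{'time': 0.1, 'q': array([ 1.06307415e+00,  2.64659671e-01,  1.60527659e+00, -8.57007972e-06,
        1.27369848e+00, -3.69033130e-02]), 'joint_vel': array([-0.00089216, -0.00116027, -0.00217853,  0.00086155,  0.00190111,
       -0.00329215]), 'joint_torque': array([-1.87989704e-04, -5.16707146e+01, -3.68591380e+01, -1.69054624e-04,
        6.31070434e-03, -8.75147805e-06]), 'tool_pos': array([0.30583689, 0.60090693, 0.19937767]), 'tcp_rot': array([ 0.36762792,  1.53963251, -0.37074465]), 'wrist_force': array([0.10313644, 0.71126167, 0.8060459 ]), 'torque': array([-0.02053914, -0.02765885, -0.00356373]), 'width': 0.9974353178631855}
```

View pics/scene0.png

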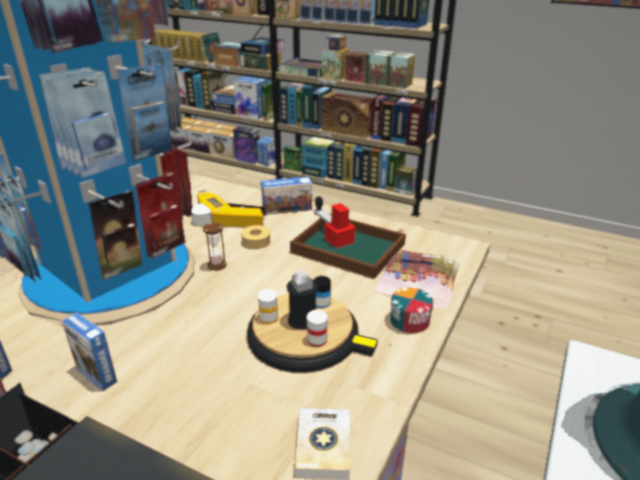

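View pics/top0.png

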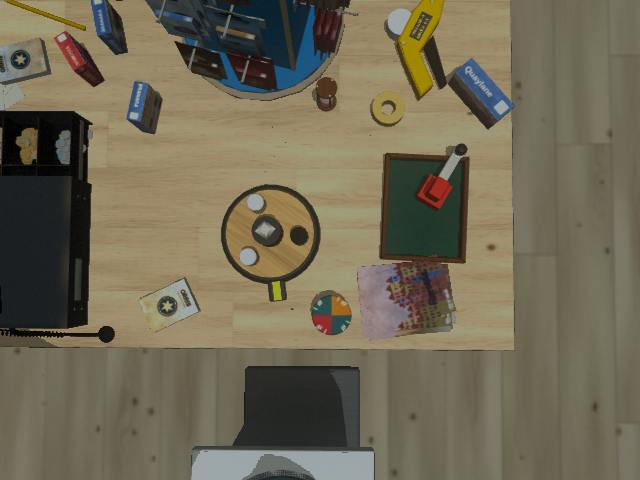

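The scene view shows the carousel near (305,325) and the crank standing in the tray near (340,228). In the top view the shaft is near (266,230), the crank hub near (435,191) with its arm towards (460,150), and the tray centre near (425,207). The pointer is near (278,290).

Run:
```python
from h import *
t=np.load('/tmp/top.npz')['im'];s=np.load('/tmp/scene.npz')['im']
a=cv2.resize(t[170:310,205:325],None,fx=4,fy=4,interpolation=cv2.INTER_CUBIC)
b=cv2.resize(t[135:275,375:475],None,fx=3,fy=4,interpolation=cv2.INTER_CUBIC)
b=cv2.resize(t[135:275,375:475],None,fx=4,fy=4,interpolation=cv2.INTER_CUBIC)[:, :]
cv2.imwrite('pics/z1.png',cv2.resize(np.hstack([a,b]),None,fx=.88,fy=.88))
a=cv2.resize(s[190:380,240:420],None,fx=3,fy=3,interpolation=cv2.INTER_CUBIC)
cv2.imwrite('pics/z2.png',a)
```

```text
(no output)
```

View pics/z1.png

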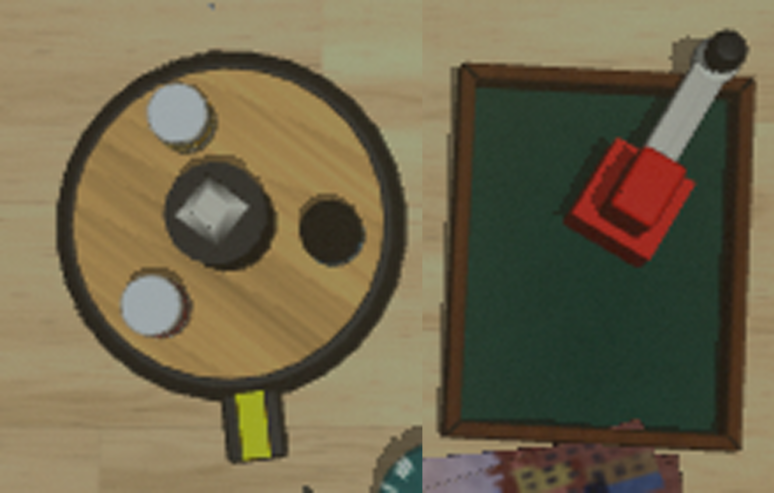

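View pics/z2.png

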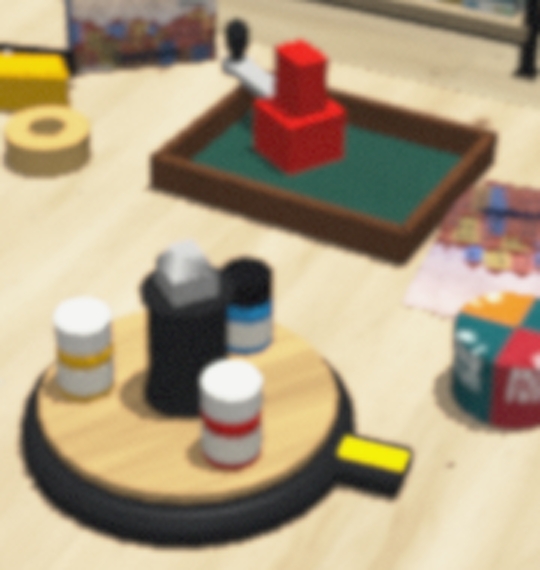

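```bash
cat >> h.py <<'E'
from scipy.spatial.transform import Rotation as R
def ray(n,uv,z):
    c=get_calibration(n);uv=np.atleast_2d(np.float64(uv))
    p=np.c_[uv,np.ones(len(uv))]@np.linalg.inv(c['K']).T@R.from_rotvec(c['orientation']).as_matrix().T
    e=c['eye'];return e+p*((z-e[2])/p[:,2])[:,None]
def cloud(n,d):
    c=get_calibration(n);v,u=np.mgrid[:480,:640]
    p=np.c_[u.ravel(),v.ravel(),np.ones(u.size)]@np.linalg.inv(c['K']).T*d.reshape(-1,1)
    return (p@R.from_rotvec(c['orientation']).as_matrix().T+c['eye']).reshape(480,640,3)
def rect(P):
    (c,s,a)=cv2.minAreaRect((P[:,:2]*1000).astype(np.float32)); return np.round(c,1),np.round(s,1),round(a,1)
E
python3 - <<'E'
from h import *
f=np.load('/tmp/top.npz');im,d=f['im'],f['d']
X=cloud('top',d);hsv=cv2.cvtColor(im,cv2.COLOR_BGR2HSV)
win=np.zeros((480,640),bool);win[140:275,375:475]=1
red=((hsv[...,0]<8)|(hsv[...,0]>172))&(hsv[...,1]>180)&(hsv[...,2]>90)&win
z=X[...,2]
print('redz',np.percentile(z[red],[2,10,25,50,75,90,98]).round(4),red.sum())
top=red&(z>.07); hub=red&(z<.06)
def px(m):
    v,u=np.nonzero(m);return np.c_[u,v]
print('grip top',rect(ray('top',px(top),.082)),ray('top',px(top),.082).mean(0),top.sum())
print('all red at .04',rect(ray('top',px(red),.040)))
# knob
kn=win&(hsv[...,2]<60)&(z>.055); 
if kn.sum():print('knob',ray('top',px(kn),.071).mean(0),kn.sum(),z[kn].mean())
felt=win&(hsv[...,0]>60)&(hsv[...,0]<95)&(hsv[...,1]>60)
print('felt',rect(ray('top',px(felt),.004)))
brown=win&((hsv[...,0]<15)&(hsv[...,1]>60)&(hsv[...,2]<120)&(z>.018)&(z<.034))
n,l,st,_=cv2.connectedComponentsWithStats(brown.astype(np.uint8)); k=1+st[1:,4].argmax()
print('rim',rect(ray('top',px(l==k),.026)),st[k])
# carousel
w=np.zeros_like(win);w[175:305,210:330]=1
tip=w&(z>.098)
print('z max',np.sort(z[w])[-20:].round(3))
for nm,m,h in [('shaft',w&(z>.097)&(hsv[...,2]>100),.106),('col',w&(z>.08),.092)]:
    P=ray('top',px(m),h);print(nm,m.sum(),rect(P),P.mean(0))
caps=w&(z>.06)&(z<.085)
n,l,st,ce=cv2.connectedComponentsWithStats(caps.astype(np.uint8))
for i in range(1,n):
    if st[i,4]>60: 
        P=ray('top',px(l==i),.073);print('cap',st[i,4],cv2.minEnclosingCircle((P[:,:2]*1000).astype(np.float32)),P.mean(0),im[l==i].mean(0))
yel=w&(hsv[...,0]>20)&(hsv[...,0]<36)&(hsv[...,1]>180)
print('yellow',z[yel].mean(),rect(ray('top',px(yel),z[yel].mean())),ray('top',px(yel),z[yel].mean()).mean(0))
foot=w&(z>.008)&(z<.045)
P=ray('top',px(w&(hsv[...,2]<70)&(z>0.01)&(z<.05)),.02);print('foot',rect(P))
# scene cap/white check
f2=np.load('/tmp/scene.npz');X2=cloud('scene',f2['d']);h2=cv2.cvtColor(f2['im'],cv2.COLOR_BGR2HSV)
m=((h2[...,0]<8)|(h2[...,0]>172))&(h2[...,1]>180)&(X2[...,2]>.07)&(X2[...,0]>.4);w2=np.zeros_like(m);w2[195:255,310:370]=1
Q=X2[m&w2];print('scene red >.07',Q.min(0),Q.max(0),Q.mean(0))
E
```

```text
redz [0.0363 0.0385 0.0403 0.0438 0.0819 0.0837 0.085 ] 584
grip top (array([ 599.8, -259.4]), array([23.4, 32.8]), 59.2) [ 0.59950594 -0.25937339  0.082     ] 279
all red at .04 (array([ 602.1, -260.1]), array([43.9, 47.8]), 59.0)
knob [ 0.63172595 -0.2760042   0.071     ] 165 0.2749740257387763
felt (array([ 574.7, -245.9]), array([125.4, 166.8]), 87.4)
rim (array([ 573.1, -244.9]), array([144.6, 184.4]), 87.3) [381 157  88 106 946]
z max [1.106 1.106 1.106 1.106 1.106 1.106 1.106 1.106 1.106 1.106 1.106 1.106
 1.106 1.106 1.106 1.106 1.106 1.106 1.106 1.106]
shaft 229 (array([510.8,  13.9]), array([196.4, 185.2]), 0.4) [0.52261575 0.02371837 0.106     ]
col 733 (array([511.6,  15.1]), array([199.1, 187.8]), 0.4) [0.52569991 0.02386778 0.092     ]
cap 255 ((575.0009155273438, 44.21149826049805), 15.153724670410156) [0.57504047 0.04415889 0.073     ] [151.24313725 152.88627451 146.98431373]
cap 248 ((520.1251831054688, -28.35218048095703), 14.618318557739258) [ 0.52015289 -0.02835975  0.073     ] [28.73790323 39.44758065 44.16532258]
cap 259 ((484.89947509765625, 55.4936408996582), 15.214938163757324) [0.48465747 0.05558854 0.073     ] [152.34749035 153.42084942 148.19305019]
yellow 0.016201140894099277 (array([427.7,  12.1]), array([32.4, 13.7]), 7.0) [0.42766767 0.01203726 0.01620114]
foot (array([503.8,  20.6]), array([218.8, 172.6]), 8.7)
scene red >.07 [ 0.57900546 -0.26945445  0.0701766 ] [ 0.61086128 -0.23816417  0.08343781] [ 0.59410759 -0.25207008  0.07808535]
```

Run:
```python
from h import *
f=np.load('/tmp/top.npz');im,d=f['im'],f['d']
X=cloud('top',d);hsv=cv2.cvtColor(im,cv2.COLOR_BGR2HSV);z=np.where(d>0,X[...,2],-1)
def px(m):
    v,u=np.nonzero(m);return np.c_[u,v]
w=np.zeros(z.shape,bool);w[205:255,245:295]=1
for nm,m,h in [('shaft',w&(z>.088)&(hsv[...,2]>85),.106),('tip',w&(z>.112),.116),('col',w&(z>.085),.092)]:
    P=ray('top',px(m),h);print(nm,m.sum(),rect(P),P.mean(0))
# 200-pixel neighborhoods heights
print('register z',np.percentile(z[120:330,0:85],[50,95,99]), )
for u0,u1,v0,v1 in [(150,345,0,100),(310,350,280,335),(310,340,75,110),(365,405,90,130)]:
    print((u0,v0),np.percentile(z[v0:v1,u0:u1],[50,95,99]).round(3))
m=(z>.15)&(np.arange(640)[None]<360)&(np.arange(480)[:,None]<350)
P=X[m];print('tall',P.min(0),P.max(0))
# heights along wide path
f2=np.load('/tmp/scene.npz');X2=cloud('scene',f2['d']);m=f2['d']>0
P=np.vstack([X2[m],X[d>0]])
for y in np.arange(.6,-.4,-.1):
    for x0 in (.2,.35,.5,.65,.8):
        s=(abs(P[:,1]-y)<.05)&(abs(P[:,0]-x0)<.075)
        print('%.2f'%(P[s,2].max() if s.any() else -9),end=' ')
    print(round(y,1))
s=read_state();M=R.from_rotvec(s['tcp_rot']).as_matrix();print(M.round(3),'ydir',np.degrees(np.arctan2(M[1,1],M[0,1])))
```

```text
shaft 204 (array([526.7,  27.7]), array([25.5, 38.6]), 18.8) [0.52714273 0.02508289 0.106     ]
tip 114 (array([527.3,  23.3]), array([19.5, 18.8]), 53.8) [0.52716826 0.02423488 0.116     ]
col 665 (array([527.3,  24.9]), array([45.8, 47.3]), 0.4) [0.52713987 0.02433877 0.092     ]
register z [0.09034017 0.09466351 0.09628063]
(150, 0) [0.129 0.361 0.386]
(310, 280) [0.043 0.048 0.049]
(310, 75) [0.011 0.087 0.088]
(365, 90) [0.006 0.026 0.028]
tall [ 0.7307129  -0.11986958  0.15000957] [0.87746935 0.15281849 0.44560345]
-0.93 -9.00 -9.00 -9.00 -9.00 0.6
-0.93 0.10 0.10 0.10 0.03 0.5
-0.93 0.11 0.10 0.10 0.10 0.4
-0.93 0.10 0.10 0.10 0.10 0.3
0.00 0.03 0.03 0.10 0.47 0.2
0.01 0.02 0.08 0.08 0.47 0.1
0.01 0.05 0.12 0.08 0.47 0.0
0.01 0.05 0.03 0.01 0.45 -0.1
0.00 0.01 0.03 0.09 0.04 -0.2
-0.93 0.01 0.04 0.09 0.07 -0.3
[[-0.001  0.454  0.891]
 [-0.002  0.891 -0.454]
 [-1.    -0.002 -0.   ]] ydir 63.02421412227373
```

```bash
python3 -m creep '[[0,[12.2,-35.8,0],-0.033],[0,[12.2,-35.8,0],-0.033],[0,[12.2,-35.8,0],0],[0,[12.2,-35.8,0],0],[0,[12.2,-35.8,0],0],[0,[12.2,-35.8,0],0],[0,[12.2,-35.8,0],0],[0,[12.2,-35.8,0],0]]' 60
python3 -m creep '[[0,[12.2,-35.8,0],0],[0,[12.2,-35.8,0],0],[0,[12.2,-35.8,0],0],[0,[12.2,-35.8,0],0],[0,[12.2,-35.8,0],0],[0,[12.2,-35.8,0],0],[0,[12.2,-35.8,0],0],[0,[12.2,-35.8,0],0]]'
python3 -m creep '[[0,[12.2,-35.8,0],0],[0,[12.2,-35.8,0],0],[0,[12.2,-35.8,0],0],[0,[12.2,-35.8,0],0],[0,[12.2,-35.8,0],0],[0,[12.2,-35.8,0],0],[0,[12.2,-35.8,0],0],[0,[0,0,0],0]]'
python3 - <<'E'
from h import *
s=read_state();M=R.from_rotvec(s['tcp_rot']).as_matrix();print(s['time'],s['tool_pos'],'ydir',np.degrees(np.arctan2(M[1,1],M[0,1])),s['q'])
E
```

```text
time: 0.77
tool_pos: [0.4036, 0.3132, 0.2001]
tcp_rot: [0.42, 1.53, -0.421]
wrist_force: [0.9, 0.6, 0.0]
width: 0.997
time: 1.43
tool_pos: [0.5012, 0.0269, 0.2003]
tcp_rot: [0.421, 1.53, -0.421]
wrist_force: [0.8, 0.4, 0.8]
width: 1.0
time: 2.1
tool_pos: [0.5879, -0.2282, 0.1997]
tcp_rot: [0.422, 1.528, -0.426]
wrist_force: [-0.1, 0.0, -0.2]
width: 1.004
2.1 [ 0.58787864 -0.22816095  0.1996521 ] ydir 58.99800016101389 [-0.40807124  0.18042706  1.70665107 -0.0028728   1.2529523  -1.43688731]
```

```bash
python3 -m creep '[[0,[11.8,-31.2,0],0],[0,[0,0,-20],0],[0,[0,0,-20],0],[0,[0,0,-20],0],[0,[0,0,-20],0],[0,[0,0,-10],0],[0,[0,0,0],0],[0,[0,0,0],0]]'
python3 - <<'E'
from h import *
for n in ['scene','top']:
    im,d=cam(n); np.savez('/tmp/'+n,im=im,d=d)
    c=im[150:300,250:450] if n=='scene' else im[130:280,330:530]
    cv2.imwrite(f'pics/{n}1.png',cv2.resize(c,None,fx=3.9,fy=3.9,interpolation=cv2.INTER_CUBIC))
E
```

```text
time: 2.77
tool_pos: [0.598, -0.2525, 0.11]
tcp_rot: [0.421, 1.531, -0.42]
wrist_force: [0.0, 0.5, 0.7]
width: 0.999
```

View pics/scene1.png

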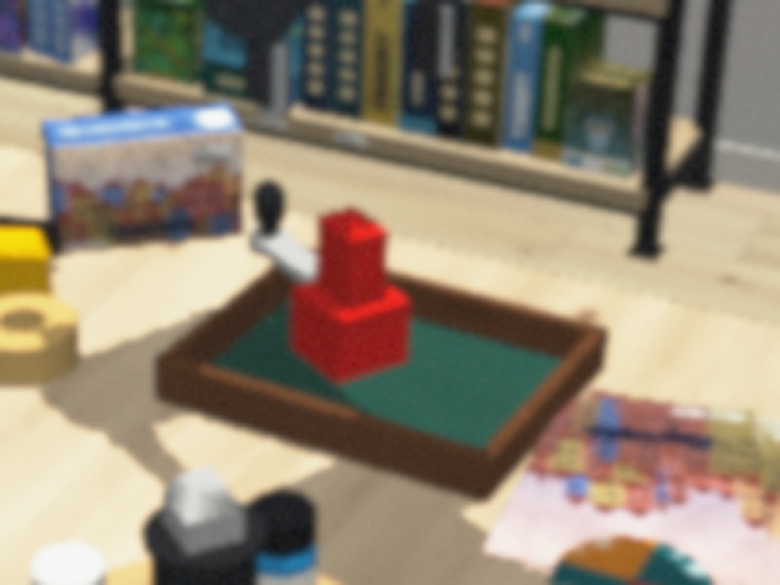

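View pics/top1.png

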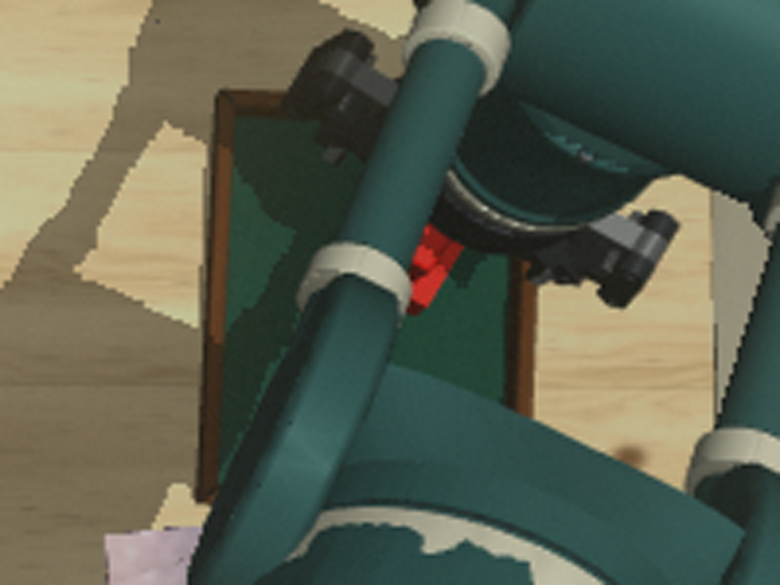

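```bash
cat >> h.py <<'E'
def proj(n,P):
    c=get_calibration(n);P=np.atleast_2d(P)
    p=(P-c['eye'])@R.from_rotvec(c['orientation']).as_matrix()@c['K'].T
    return p[:,:2]/p[:,2:]
E
python3 - <<'E'
from h import *
s=read_state();t=s['tool_pos'];print(t)
M=R.from_rotvec(s['tcp_rot']).as_matrix()
for k in (-.05,0,.05): print(k,(proj('scene',t+M[:,1]*k-M[:,0]*.013)-[250,150])*3.9,(proj('top',t+M[:,1]*k-M[:,0]*.013)-[330,130])*3.9)
print((proj('scene',[.5995,-.2594,.082])-[250,150])*3.9)
f=np.load('/tmp/scene.npz');im=f['im'].copy()
for k in (-.05,0,.05):
  for b in (.013,.10):
    p=proj('scene',t+M[:,1]*k-M[:,0]*b)[0]; cv2.circle(im,(int(p[0]),int(p[1])),3,(0,255,0),1)
cv2.imwrite('pics/s1full.png',im)
E
```

```text
[ 0.59958622 -0.25330519  0.11212516]
-0.05 [[427.10334239 123.42828295]] [[535.53291154 273.11272905]]
0 [[343.94250616 144.78537151]] [[428.7203223  209.77503588]]
0.05 [[256.86219827 167.14904571]] [[322.32984221 146.68764486]]
[[347.40489748 218.94081478]]
```

View pics/s1full.png

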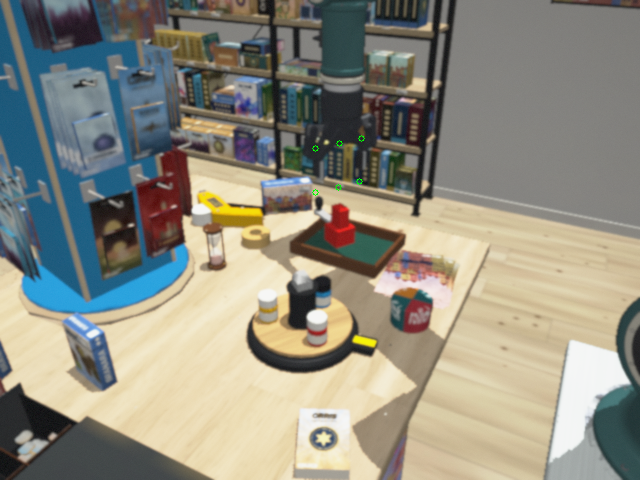

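The gripper hangs above the crank, with finger tips near (315,185) and (360,180). The crank is untouched at (340,228).

```bash
python3 -m creep '[[0,[1.2,-6.6,0],0],[0,[0,0,-22],0],[0,[0,0,-22],0],[0,[0,0,-15],0],[0,[0,0,-7],0],[0,[0,0,0],0],[0,[0,0,0],0],[0,[0,0,0],0]]'
python3 - <<'E'
from h import *
for i in range(1):
    s=read_state();M=R.from_rotvec(s['tcp_rot']).as_matrix();print(s['time'],s['tool_pos'],'ydir',np.degrees(np.arctan2(M[1,1],M[0,1])))
im,d=cam('scene')
s=read_state();print(s['tool_pos'])
cv2.imwrite('pics/s2.png',cv2.resize(im[150:300,250:450],None,fx=3.9,fy=3.9,interpolation=cv2.INTER_CUBIC))
E
```

```text
time: 3.53
tool_pos: [0.6012, -0.2604, 0.0464]
tcp_rot: [0.42, 1.527, -0.421]
wrist_force: [-0.9, -0.5, 0.5]
width: 1.003
3.5333 [ 0.60115735 -0.26042797  0.04641679] ydir 59.242129098632624
[ 0.60122983 -0.26042523  0.04657486]
```

View pics/s2.png

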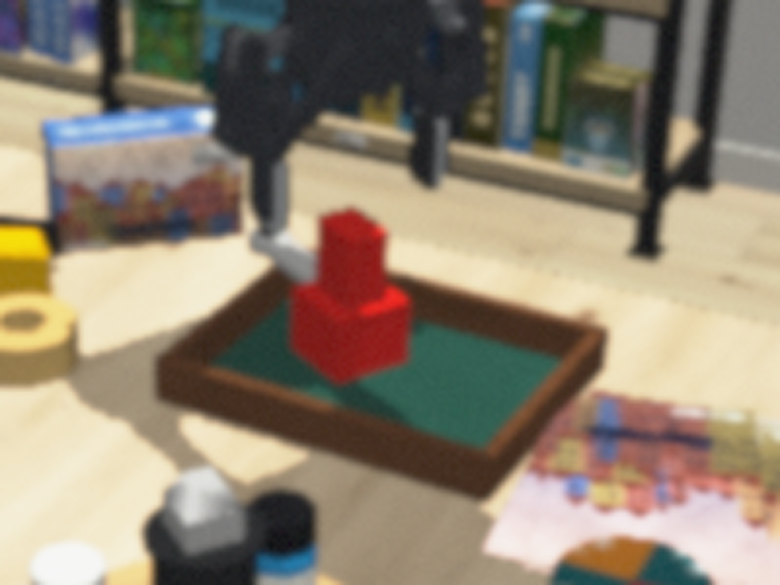

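Run:
```python
from h import *
for n in ['scene','top']:
    im,d=cam(n); np.savez('/tmp/'+n,im=im,d=d)
f=np.load('/tmp/scene.npz');X=cloud('scene',f['d'])
def at(u,v): 
    u0,v0=int(250+u/3.9),int(150+v/3.9); print((u,v),X[v0,u0].round(3),f['im'][v0,u0])
for p in [(270,170),(270,190),(272,210),(270,225),(265,240),(430,150),(430,165),(430,178),(425,190),(350,230),(350,250)]: at(*p)
s=read_state();t=s['tool_pos'];M=R.from_rotvec(s['tcp_rot']).as_matrix()
for k in (-.045,.045): print((proj('scene',t+M[:,1]*k-M[:,0]*.013)-[250,150])*3.9,t+M[:,1]*k-M[:,0]*.013)
# points near crank above .05 not red, from scene
m=(f['d']>0)&(abs(X[...,0]-.6)<.08)&(abs(X[...,1]+.26)<.08)&(X[...,2]>.05)
h=cv2.cvtColor(f['im'],cv2.COLOR_BGR2HSV);m&=(h[...,1]<150)
P=X[m];
for z0 in np.arange(.05,.14,.01):
    q=P[(P[:,2]>=z0)&(P[:,2]<z0+.01)]; print(round(z0,2),len(q),q.min(0).round(3) if len(q) else'',q.max(0).round(3) if len(q) else '')
```

```text
(270, 170) [ 0.621 -0.215  0.124] [61 60 60]
(270, 190) [ 0.619 -0.212  0.115] [66 65 63]
(272, 210) [ 0.62  -0.214  0.104] [66 65 62]
(270, 225) [ 0.622 -0.217  0.094] [93 92 91]
(265, 240) [ 0.667 -0.294  0.04 ] [126 128 128]
(430, 150) [ 0.571 -0.292  0.114] [44 42 41]
(430, 165) [ 0.571 -0.294  0.105] [53 52 49]
(430, 178) [ 0.569 -0.29   0.1  ] [59 57 57]
(425, 190) [ 0.574 -0.293  0.091] [119 147 163]
(350, 230) [ 0.596 -0.252  0.082] [ 31  34 163]
(350, 250) [ 0.591 -0.241  0.075] [ 27  27 135]
[[416.76387084 237.1412418 ]] [ 0.5778855  -0.29884039  0.05923254]
[[269.39944245 279.49041861]] [ 0.62390676 -0.22149672  0.05925446]
0.05 7 [ 0.614 -0.295  0.05 ] [ 0.674 -0.254  0.059]
0.06 10 [ 0.579 -0.26   0.06 ] [ 0.615 -0.253  0.07 ]
0.07 15 [ 0.579 -0.275  0.07 ] [ 0.617 -0.25   0.08 ]
0.08 18 [ 0.58  -0.274  0.08 ] [ 0.617 -0.256  0.083]
0.09 67 [ 0.566 -0.304  0.091] [ 0.631 -0.21   0.1  ]
0.1 104 [ 0.566 -0.305  0.1  ] [ 0.634 -0.207  0.11 ]
0.11 108 [ 0.564 -0.305  0.11 ] [ 0.634 -0.208  0.12 ]
0.12 96 [ 0.564 -0.306  0.12 ] [ 0.634 -0.206  0.13 ]
0.13 132 [ 0.553 -0.317  0.13 ] [ 0.648 -0.192  0.14 ]
```

The finger tips are at (270,230) and (430,185). By depth they sit at z≈0.09, about 30 mm higher than the reported TCP would put them. I trust the picture, so I'll go lower slowly and watch the force.

```bash
python3 -m creep '[[0,[-1,1,-5],0],[0,[0,0,-5],0],[0,[0,0,-5],0],[0,[0,0,-5],0],[0,[0,0,-4],0],[0,[0,0,-4],0],[0,[0,0,0],0],[0,[0,0,0],0]]'
cat > tips.py <<'E'
from h import *
import sys
im,d=cam('scene');X=cloud('scene',d);s=read_state()
h=cv2.cvtColor(im,cv2.COLOR_BGR2HSV)
a,b=float(sys.argv[2]),float(sys.argv[3])
m=(d>0)&(abs(X[...,0]-a)<.08)&(abs(X[...,1]-b)<.08)&(h[...,1]<150)
P=X[m]
for z0 in np.arange(.04,.12,.01):
    q=P[(P[:,2]>=z0)&(P[:,2]<z0+.01)]; print(round(z0,2),len(q),q.min(0).round(3) if len(q) else'',q.max(0).round(3) if len(q) else '')
print(s['tool_pos'],s['wrist_force'],s['q'])
cv2.imwrite('pics/'+sys.argv[1],cv2.resize(im[150:300,250:450],None,fx=3.9,fy=3.9,interpolation=cv2.INTER_CUBIC))
E
python3 tips.py s3.png .6 -.26
```

```text
time: 4.35
tool_pos: [0.5984, -0.2585, 0.016]
tcp_rot: [0.421, 1.531, -0.421]
wrist_force: [0.9, -0.7, 0.1]
width: 1.006
0.04 17 [ 0.614 -0.293  0.04 ] [ 0.647 -0.254  0.049]
0.05 9 [ 0.573 -0.301  0.052] [ 0.621 -0.213  0.06 ]
0.06 75 [ 0.562 -0.304  0.06 ] [ 0.663 -0.209  0.07 ]
0.07 111 [ 0.563 -0.304  0.07 ] [ 0.631 -0.205  0.08 ]
0.08 123 [ 0.562 -0.305  0.08 ] [ 0.632 -0.205  0.09 ]
0.09 91 [ 0.563 -0.305  0.09 ] [ 0.629 -0.205  0.1  ]
0.1 132 [ 0.55  -0.317  0.1  ] [ 0.642 -0.189  0.11 ]
0.11 251 [ 0.55  -0.322  0.11 ] [ 0.645 -0.186  0.12 ]
[ 0.59877476 -0.25863456  0.01642666] [-0.62381248 -0.12792635 -0.31642733] [-4.45927294e-01  3.85880528e-01  1.80753369e+00  1.75382772e-05
  9.48373517e-01 -1.47990551e+00]
```

View pics/s3.png

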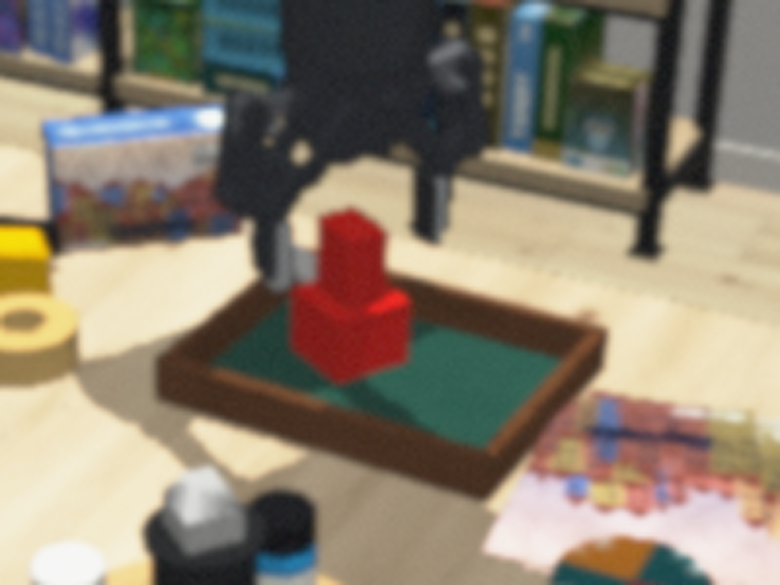

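Tips are now at z≈0.06 either side of the grip block, at (270,285) and (428,238). Closing.

```bash
python3 -m creep '[[255,[0,0,0],0],[255,[0,0,0],0],[255,[0,0,0],0],[255,[0,0,0],0],[255,[0,0,0],0],[255,[0,0,0],0],[255,[0,0,0],0],[255,[0,0,0],0]]' 60
python3 tips.py s4.png .6 -.26
```

```text
time: 5.07
tool_pos: [0.5989, -0.2587, 0.0168]
tcp_rot: [0.421, 1.529, -0.421]
wrist_force: [-0.2, -0.1, 2.0]
width: 0.272
0.04 52 [ 0.581 -0.304  0.04 ] [ 0.673 -0.24   0.05 ]
0.05 80 [ 0.579 -0.3    0.05 ] [ 0.674 -0.234  0.06 ]
0.06 83 [ 0.579 -0.296  0.06 ] [ 0.675 -0.233  0.07 ]
0.07 70 [ 0.579 -0.277  0.07 ] [ 0.617 -0.233  0.08 ]
0.08 89 [ 0.577 -0.281  0.08 ] [ 0.616 -0.23   0.09 ]
0.09 166 [ 0.566 -0.29   0.09 ] [ 0.63  -0.214  0.1  ]
0.1 193 [ 0.563 -0.305  0.1  ] [ 0.633 -0.211  0.11 ]
0.11 223 [ 0.56  -0.305  0.11 ] [ 0.635 -0.204  0.12 ]
[ 0.59889131 -0.25870308  0.01682079] [-0.25245653  0.66377774  1.78525023] [-4.45949156e-01  3.85343291e-01  1.80743800e+00  2.63308033e-05
  9.48532284e-01 -1.47992578e+00]
```

View pics/s4.png

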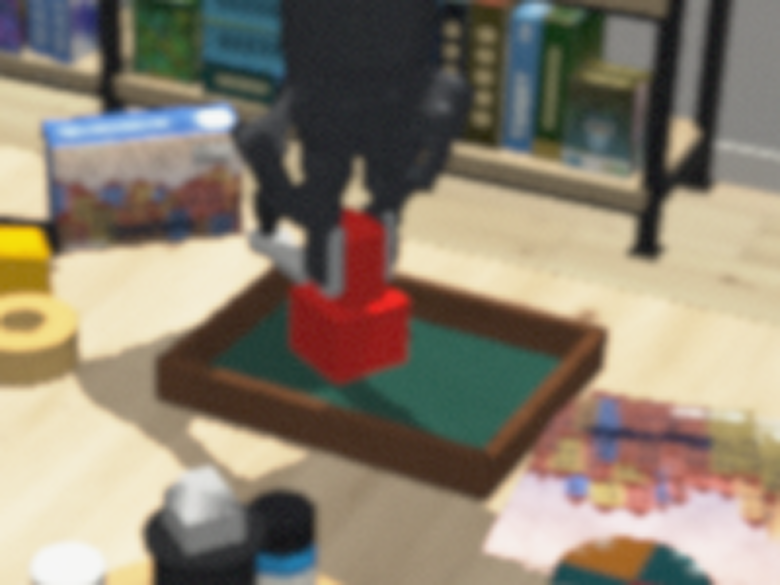

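```bash
python3 -m creep '[[255,[0,0,10],0],[255,[0,0,20],0],[255,[0,0,20],0],[255,[0,0,20],0],[255,[0,0,20],0],[255,[0,0,20],0],[255,[0,0,20],0],[255,[0,0,12],0]]'
python3 -m creep '[[255,[-9.1,35.5,0],-0.04],[255,[-9.1,35.5,0],-0.04],[255,[-9.1,35.5,0],-0.028],[255,[-9.1,35.5,0],0],[255,[-9.1,35.5,0],0],[255,[-9.1,35.5,0],0],[255,[-9.0,35.5,0],0],[255,[-9.0,35.0,0],0]]'
python3 -m creep '[[255,[0,0,0],0],[255,[0,0,0],0],[255,[0,0,0],0],[255,[0,0,0],0],[255,[0,0,0],0],[255,[0,0,0],0],[255,[0,0,0],0],[255,[0,0,0],0]]'
python3 - <<'E'
from h import *
for n in ['scene','top']:
    im,d=cam(n); np.savez('/tmp/'+n,im=im,d=d)
    c=im[180:380,230:430] if n=='scene' else im[160:310,200:350]
    k=3 if n=='scene' else 3.9
    cv2.imwrite(f'pics/{n}5.png',cv2.resize(c,None,fx=k,fy=k,interpolation=cv2.INTER_CUBIC))
s=read_state();M=R.from_rotvec(s['tcp_rot']).as_matrix();print(s['tool_pos'],np.degrees(np.arctan2(M[1,1],M[0,1])),s['wrist_force'])
E
```

```text
time: 5.78
tool_pos: [0.5996, -0.259, 0.1615]
tcp_rot: [0.42, 1.527, -0.421]
wrist_force: [0.0, -0.1, -1.1]
width: 0.269
time: 6.45
tool_pos: [0.525, 0.0264, 0.1584]
tcp_rot: [0.505, 1.512, -0.505]
wrist_force: [0.6, 0.3, -1.7]
width: 0.277
time: 7.12
tool_pos: [0.5263, 0.0242, 0.1585]
tcp_rot: [0.506, 1.511, -0.506]
wrist_force: [0.3, -0.8, -2.1]
width: 0.275
[0.52625774 0.02444986 0.1585222 ] 53.01367875914904 [ 0.32104644  0.32124796 -1.45765749]
```

View pics/scene5.png

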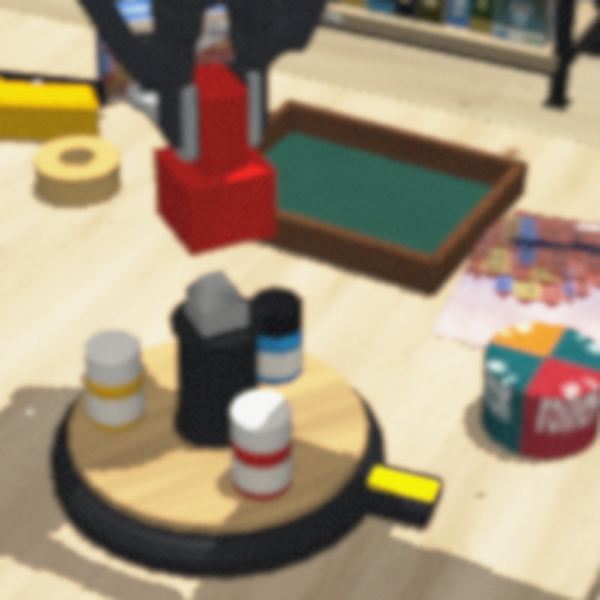

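View pics/top5.png

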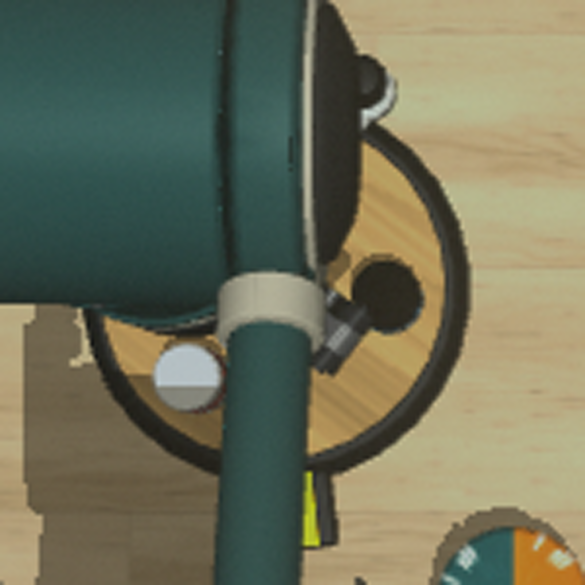

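The hub hangs above the shaft, with its near bottom corner at scene crop (195,252). The shaft is at about (215,300). I'll compare the two in the same camera.

Run:
```python
from h import *
from scipy.optimize import least_squares
f=np.load('/tmp/scene.npz');im,d=f['im'],f['d'];X=cloud('scene',d)
h=cv2.cvtColor(im,cv2.COLOR_BGR2HSV)
red=((h[...,0]<8)|(h[...,0]>172))&(h[...,1]>170)&(d>0)
w=np.zeros(red.shape,bool);w[195:270,275:330]=1
red&=w; red=cv2.erode(red.astype(np.uint8),np.ones((3,3)))>0
P=X[red];print('z range',P[:,2].min(),P[:,2].max(),len(P))
# hub sides: below top face
zb=P[:,2].min();S=P[(P[:,2]<zb+.030)]
def box(p,S,hw):
    c,s=np.cos(p[2]),np.sin(p[2]);q=(S[:,:2]-p[:2])@np.array([[c,-s],[s,c]])
    return np.max(abs(q),axis=1)-hw
for a0 in (50,56,46):
    r=least_squares(box,[.527,.024,np.radians(a0)],args=(S,.022),loss='soft_l1',f_scale=.001,x_scale=[.01,.01,.1]);print('hub',r.x[:2]*1000,np.degrees(r.x[2]),np.sqrt(np.mean(r.fun**2)))
# column in scene : cylinder
u0,v0=230+215/3,180+390/3
col=np.zeros(red.shape,bool);col[280:325,288:315]=1
col&=(h[...,2]<60)&(X[...,2]>.04)&(X[...,2]<.088)&(d>0)&(np.hypot(X[...,0]-.527,X[...,1]-.024)<.032)
C=X[col];print(len(C))
r=least_squares(lambda p:np.hypot(C[:,0]-p[0],C[:,1]-p[1])-p[2],[.527,.024,.023],loss='soft_l1',f_scale=.001);print('col',r.x*1000,np.sqrt(np.mean(r.fun**2)))
r=least_squares(lambda p:np.hypot(C[:,0]-p[0],C[:,1]-p[1])-.0225,[.527,.024],loss='soft_l1',f_scale=.001);print('col r22.5',r.x*1000)
sh=np.zeros(red.shape,bool);sh[265:300,285:318]=1
sh&=(d>0)&(X[...,2]>.094)&(X[...,2]<.107)&(np.hypot(X[...,0]-.527,X[...,1]-.024)<.025)
S2=X[sh];print(len(S2))
r=least_squares(box,[.527,.024,np.radians(53)],args=(S2,.012),loss='soft_l1',f_scale=.001,x_scale=[.01,.01,.1]);print('shaft',r.x[:2]*1000,np.degrees(r.x[2]),np.sqrt(np.mean(r.fun**2)))
```

```text
z range 0.1463688390478271 0.2247148652184352 1220
hub [526.34757217  23.13925728] 53.280078805466346 0.000908857535643341
hub [526.34757224  23.13925737] 53.280079699742956 0.0009088575365603241
hub [526.34757224  23.13925736] 53.280079615092255 0.0009088575364732105
519
col [525.59501328  24.54335225  20.38431004] 0.0009364133527206627
col r22.5 [526.81860849  22.48000188]
164
shaft [525.64575563  24.09404286] 52.326329982288335 0.0010828190208423047
```

```bash
python3 -m creep '[[255,[0,0.3,-10],0],[255,[0,0,-10],0],[255,[0,0,-6],0],[255,[0,0,-4],0],[255,[0,0,-4],0],[255,[0,0,-4],0],[255,[0,0,-4],0],[255,[0,0,-2],0]]'
```

```text
time: 7.88
tool_pos: [0.526, 0.0252, 0.114]
tcp_rot: [0.505, 1.512, -0.505]
wrist_force: [-0.2, -0.2, -2.4]
width: 0.273
```

```bash
python3 -m creep '[[255,[0,0,-2],0],[255,[0,0,-2],0],[255,[0,0,-2],0],[255,[0,0,-2],0],[255,[0,0,-1.5],0],[255,[0,0,0],0],[255,[0,0,0],0],[255,[0,0,0],0]]'
python3 - <<'E'
from h import *
im,d=cam('scene');np.savez('/tmp/scene',im=im,d=d)
cv2.imwrite('pics/s6.png',cv2.resize(im[180:380,230:430],None,fx=3,fy=3,interpolation=cv2.INTER_CUBIC))
s=read_state();print(s['tool_pos'],s['wrist_force'])
E
```

```text
time: 8.55
tool_pos: [0.5262, 0.0251, 0.1052]
tcp_rot: [0.505, 1.511, -0.505]
wrist_force: [0.1, -0.4, -1.1]
width: 0.271
[0.52622312 0.0251582  0.10516575] [ 0.60444161  0.19281983 -1.91441782]
```

View pics/s6.png

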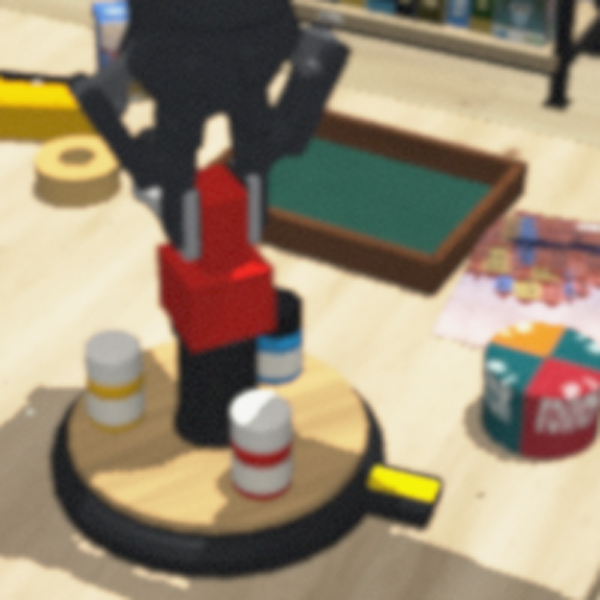

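Crank seated: its underside is at the shoulder, near (225,340) in the crop. Now turning.

```bash
python3 -m creep '[[255,[0,0,0],0.05],[255,[0,0,0],0.08],[255,[0,0,0],0.08],[255,[0,0,0],0.08],[255,[0,0,0],0.08],[255,[0,0,0],0.08],[255,[0,0,0],0.08],[255,[0,0,0],0.07]]'
cat > pot.py <<'E'
from h import *
import sys
im,d=cam('scene')
cv2.imwrite('pics/'+sys.argv[1],cv2.resize(im[180:380,230:430],None,fx=3,fy=3,interpolation=cv2.INTER_CUBIC))
X=cloud('scene',d);h=cv2.cvtColor(im,cv2.COLOR_BGR2HSV)
r=np.hypot(X[...,0]-.527,X[...,1]-.024)
m=(d>0)&(h[...,2]>120)&(h[...,1]<60)&(X[...,2]>.066)&(X[...,2]<.08)&(r<.08)
n,l,st,_=cv2.connectedComponentsWithStats(m.astype(np.uint8))
for i in range(1,n):
    if st[i,4]>40:
        v,u=np.nonzero(l==i);P=ray('scene',np.c_[u,v],.073).mean(0);a=np.degrees(np.arctan2(P[1]-.024,P[0]-.527))%360
        print('cap',st[i,4],P.round(3),'joint if red',round(a-186.8,1))
s=read_state();M=R.from_rotvec(s['tcp_rot']).as_matrix();print(s['time'],s['tool_pos'],np.degrees(np.arctan2(M[1,1],M[0,1])),s['wrist_force'],s['torque'],s['q'][5])
E
python3 pot.py s7.png
```

```text
time: 9.27
tool_pos: [0.5255, 0.0247, 0.1051]
tcp_rot: [0.031, 1.572, -0.033]
wrist_force: [-1.8, -1.7, -0.6]
width: 0.272
cap 242 [0.559 0.067 0.073] joint if red -134.0
cap 253 [0.472 0.042 0.073] joint if red -25.1
9.3167 [0.5256162  0.02465733 0.10506838] 87.81252315209049 [-0.98412122 -1.7315074  -1.20518188] [-0.28189237  0.28650517  0.01465985] -1.5319410750368205
```

View pics/s7.png

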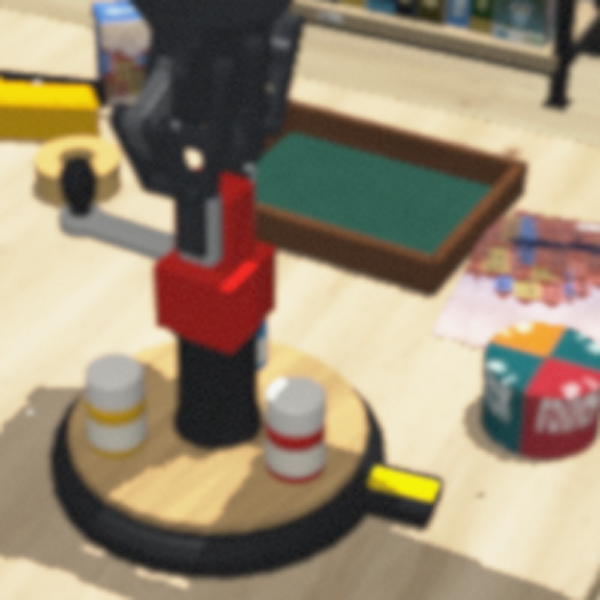

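The red pot has moved to (295,430), about 25° short of the pointer at (405,480).

```bash
python3 -m creep '[[255,[0,0,0],0.07],[255,[0,0,0],0.08],[255,[0,0,0],0.08],[255,[0,0,0],0.08],[255,[0,0,0],0.07],[255,[0,0,0],0.06],[255,[0,0,0],0],[255,[0,0,0],0]]'
python3 pot.py s8.png
```

```text
time: 9.98
tool_pos: [0.5257, 0.0244, 0.105]
tcp_rot: [-0.309, 1.55, 0.307]
wrist_force: [-2.3, -4.6, -0.7]
width: 0.27
cap 242 [0.471 0.018 0.073] joint if red -1.2
cap 259 [0.539 0.079 0.073] joint if red -109.6
10.0333 [0.5256815  0.02437601 0.10498486] 112.51889661439323 [-2.34540589 -4.27500802 -0.58064624] [-0.99151752  0.48237385  0.0085603 ] -1.9630591731574871
```

View pics/s8.png

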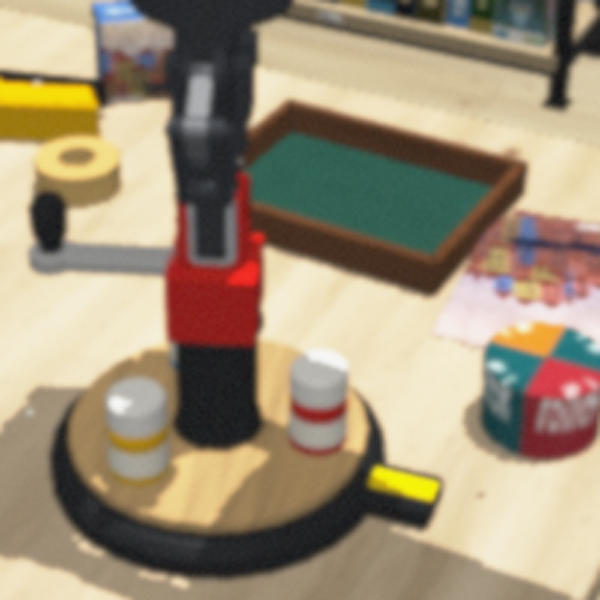

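The red pot is at the pointer (about -1°). I'll back off half the play and lift straight up.

```bash
python3 -m creep '[[255,[0,0,0],-0.05],[255,[0,0,0],-0.06],[255,[0,0,0],-0.05],[255,[0,0,0],0],[255,[0,0,4],0],[255,[0,0,5],0],[255,[0,0,6],0],[255,[0,0,8],0]]'
python3 -m creep '[[255,[0,0,10],0],[255,[0,0,10],0],[255,[0,0,12],0],[255,[0,0,0],0],[255,[0,0,0],0],[255,[0,0,0],0],[255,[0,0,0],0],[255,[0,0,0],0]]'
python3 pot.py s9.png
```

```text
time: 10.7
tool_pos: [0.5261, 0.0253, 0.1286]
tcp_rot: [-0.185, 1.563, 0.185]
wrist_force: [-0.3, -0.3, -1.7]
width: 0.271
time: 11.37
tool_pos: [0.5255, 0.0252, 0.1592]
tcp_rot: [-0.185, 1.565, 0.185]
wrist_force: [0.4, 0.6, -1.4]
width: 0.272
cap 243 [0.471 0.018 0.073] joint if red -1.2
cap 259 [0.539 0.079 0.073] joint if red -109.6
11.4167 [0.52553904 0.02513593 0.15922794] 103.47327392389612 [ 0.64786858 -0.03619966 -2.97470464] [0.01483835 0.0524013  0.03228673] -1.8054779229401006
```

View pics/s9.png

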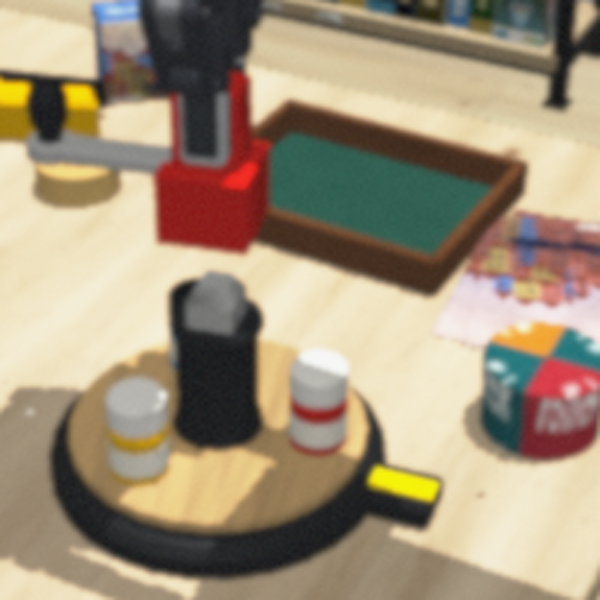

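The crank is off the shaft and the pot stayed put. Moving over the tray.

```bash
python3 -m creep '[[255,[5.9,-33.6,0],-0.05],[255,[5.9,-33.6,0],-0.05],[255,[5.9,-33.6,0],-0.05],[255,[5.9,-33.6,0],-0.05],[255,[5.9,-33.6,0],-0.05],[255,[5.9,-33.6,0],-0.05],[255,[5.9,-33.6,0],-0.05],[255,[5.9,-33.6,0],-0.05]]'
python3 -m creep '[[255,[0,0,0],0],[255,[0,0,-20],0],[255,[0,0,-20],0],[255,[0,0,-20],0],[255,[0,0,-20],0],[255,[0,0,-20],0],[255,[0,0,-15],0],[255,[0,0,-10],0]]'
python3 -m creep '[[255,[0,0,-5],0],[255,[0,0,-4],0],[255,[0,0,-3],0],[255,[0,0,-2],0],[255,[0,0,-2],0],[255,[0,0,0],0],[255,[0,0,0],0],[255,[0,0,0],0]]'
python3 tips.py s10.png .574 -.245 | tail -2
```

```text
time: 12.08
tool_pos: [0.5731, -0.2452, 0.1594]
tcp_rot: [0.132, 1.568, -0.131]
wrist_force: [0.4, 0.8, -2.7]
width: 0.273
time: 12.75
tool_pos: [0.5716, -0.2424, 0.0322]
tcp_rot: [0.13, 1.571, -0.128]
wrist_force: [-0.5, -0.6, -3.0]
width: 0.276
time: 13.42
tool_pos: [0.5737, -0.2438, 0.0196]
tcp_rot: [0.129, 1.566, -0.13]
wrist_force: [-0.5, -0.1, -2.1]
width: 0.275
[ 0.57371114 -0.24381149  0.01957805] [ 0.12446789  0.00283455 -2.4730641 ] [-4.41794522e-01  3.34174475e-01  1.87275364e+00 -1.58999159e-05
  9.33815368e-01 -1.84774749e+00]
```

View pics/s10.png

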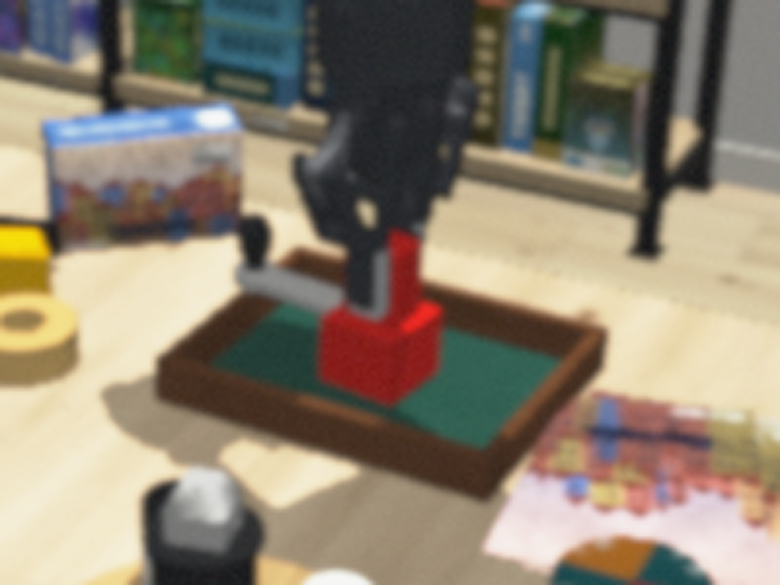

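The crank is above the felt near the middle of the tray, hub at about (380,350). The force reading still carries its weight, so I'm lowering the last 2–3 mm.

```bash
python3 -m creep '[[255,[0,0,-1],0],[255,[0,0,-1],0],[255,[0,0,-0.7],0],[255,[0,0,0],0],[255,[0,0,0],0],[255,[0,0,0],0],[255,[0,0,0],0],[255,[0,0,0],0]]'
```

```text
time: 14.13
tool_pos: [0.5735, -0.2437, 0.0168]
tcp_rot: [0.129, 1.567, -0.13]
wrist_force: [-1.8, 0.3, 4.4]
width: 0.276
```

```bash
python3 -m creep '[[0,[0,0,0],0],[0,[0,0,0],0],[0,[0,0,0],0],[0,[0,0,0],0],[0,[0,0,0],0],[0,[0,0,0],0],[0,[0,0,0],0],[0,[0,0,0],0]]'
python3 -m creep '[[0,[0,0,5],0],[0,[0,0,10],0],[0,[0,0,20],0],[0,[0,0,25],0],[0,[0,0,25],0],[0,[0,0,25],0],[0,[0,0,25],0],[0,[0,0,25],0]]'
python3 -m creep '[[0,[-10,39,5],0],[0,[-10,39,5],0],[0,[-10,39,5],0],[0,[-10,39,5],0],[0,[-10,39,0],0],[0,[-10,39,0],0],[0,[-10,39,0],0],[0,[-10,39,0],0]]'
python3 -m creep '[[0,[-10,39,0],0],[0,[-10,39,0],0],[0,[-10,39,0],0],[0,[-10,39,0],0],[0,[-5,39,0],0],[0,[0,0,0],0],[0,[0,0,0],0],[0,[0,0,0],0]]'
python3 - <<'E'
from h import *
im,d=cam('top','top11.png');X=cloud('top',d);hsv=cv2.cvtColor(im,cv2.COLOR_BGR2HSV);z=np.where(d>0,X[...,2],-1)
w=np.zeros(z.shape,bool);w[140:275,375:475]=1
red=((hsv[...,0]<8)|(hsv[...,0]>172))&(hsv[...,1]>180)&(hsv[...,2]>90)&w
def px(m):
    v,u=np.nonzero(m);return np.c_[u,v]
t=red&(z>.07);print('grip top',rect(ray('top',px(t),.082)),np.percentile(z[red],[5,98]))
b=w&(hsv[...,0]<15)&(hsv[...,1]>60)&(hsv[...,2]<120)&(z>.018)&(z<.034)
n,l,st,_=cv2.connectedComponentsWithStats(b.astype(np.uint8));k=1+st[1:,4].argmax();print('rim',rect(ray('top',px(l==k),.026)))
E
python3 pot.py s11.png
```

```text
time: 14.8
tool_pos: [0.5734, -0.2437, 0.0163]
tcp_rot: [0.129, 1.567, -0.129]
wrist_force: [-0.4, -0.7, -0.6]
width: 1.001
time: 15.47
tool_pos: [0.5735, -0.2437, 0.179]
tcp_rot: [0.129, 1.566, -0.13]
wrist_force: [0.2, 0.5, -0.4]
width: 0.997
time: 16.13
tool_pos: [0.4929, 0.07, 0.1979]
tcp_rot: [0.13, 1.565, -0.129]
wrist_force: [0.6, 1.1, -0.2]
width: 1.001
time: 16.8
tool_pos: [0.4484, 0.2633, 0.1971]
tcp_rot: [0.128, 1.566, -0.129]
wrist_force: [0.1, -0.9, 0.3]
width: 1.0
grip top (array([ 574.8, -243.7]), array([23.2, 32.5]), 80.5) [0.0372394 0.0854031]
rim (array([ 570.4, -244.5]), array([144.9, 179. ]), 87.6)
cap 246 [0.471 0.018 0.073] joint if red -1.0
cap 259 [0.539 0.079 0.073] joint if red -109.5
16.9 [0.44868982 0.26223657 0.19675643] 80.48517666901704 [0.7149522  0.20800016 0.35327203] [0.02027765 0.05234766 0.00185687] -0.9232523071618055
```

View pics/top11.png

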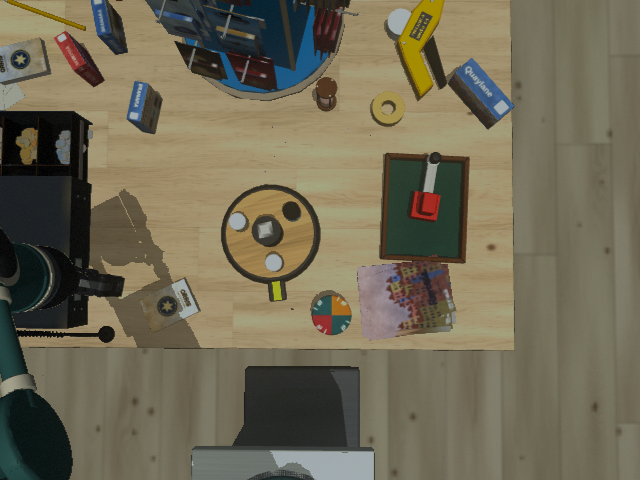

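View pics/s11.png

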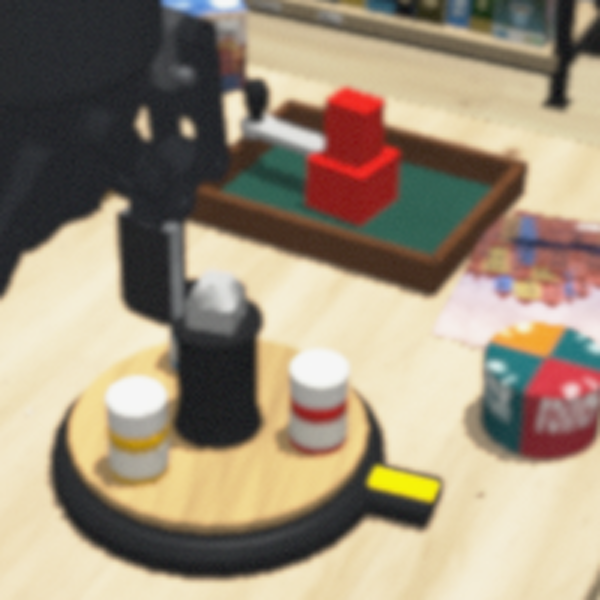

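The top view shows the red pot's white cap at (274,262), in line with the pointer at (278,290). The crank stands mid-tray at (425,205), and the arm is clear of everything.

```bash
python3 -c "
from workcell import *
print(finish_job())"
```

```text
the job is handed in; nothing more can be done
None
```

I fitted the crank onto the shaft, turned the carousel counterclockwise until the red-banded pot stood at the pointer, and put the crank back in the dice tray. I handed the job in at about 17 s; no verdict is given.

**Last checks before handing in:**
- **Pot:** it measured about 1° from the pointer (15° allowed), and lifting the crank off did not move it.
- **Crank:** it stands upright in the tray, within about 5 mm of the centre. Its top is at the height expected when it rests on the felt.
- **Robot:** the gripper was open, clear of everything and reading almost no force. The highest wrist force I saw was about 5 N.

**Disagreement:** the finger tips seen in the camera depth were about 30 mm higher than the reported tool position implied. I set the grasp height from the picture instead, and set the shaft and tray heights from the height read while gripping. These agreed with the pictures. I did not find the cause of the offset.

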